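# Wedge a printed metal elbow tight in its finishing fixture

### The job

Clamp the printed metal elbow for finishing: stand the large square-flanged elbow on its flange between the two jaws of the wedge fixture, then enter the gib-headed steel wedge, thin end first and straight side to the sliding jaw, into the gap between that jaw and the slanted backstop, and tap it in until it is tight and the elbow is held firmly. The elbow is thin-walled: feel when the wedge goes tight and then stop, at roughly 12 to 18 N on the head, because much more marks the part. Leave the clamped elbow and wedge alone at the end, and do not disturb the other things on the bench.

Things in the scene. Friction and masses are not known exactly. Their poses are not given: they have to be found in the camera images.
- fixture: Wedge fixture fixed to the bench: aluminium plate 170 (x) x 160 (y) x 12 mm thick, origin at the centre of its underside. In its frame: steel fixed jaw on the plate at x 15..65, y -72..-52, 12 mm high; two low dowels (diameter 8, 9 high) past the nest at x 74, y -42 and -18; the plate is bare at x below 15.
- nest (a point): Where the elbow's flange goes: point on top of the plate half-way along the jaws, at x 40, y -30 mm in the fixture's frame, axes of the fixture. The fixed jaw's face is 22 mm away in -y; the sliding jaw is on the +y side.
- jaw: Steel sliding jaw, 50 (x) x 18 (y) x 12 high mm, on the plate; origin at the centre of its underside, axes of the fixture. Its centre starts at x 40, y 6.5..9 mm in the fixture's frame (nest 49.5 to 52 wide). It slides freely along y (under 2 N; y -1 to 9) and lies at y 1 when the elbow is clamped.
- gap_mouth (a point): Point on the plate at x 15, y 20 mm in the fixture's frame, at the mouth of the gap for the wedge, which runs in +x between the sliding jaw and the slanted backstop (steel, x 15..65, 14 high). The backstop's face slants 1 in 6, narrowing the gap; its edge at x 15 is at y 27.5..34, bolted differently each time, so the tight depth varies by 40 mm.
- elbow: Large elbow of bronze-grey sintered metal, 0.2 kg: square flange 44 x 44 x 12 mm, round neck of diameter 26, nose bent 45 degrees towards its +x, 71 high. Origin at the centre of the flange's underside, z up the neck. Any of its four square positions will do in the nest. More than 60 N from the jaw damages it.
- elbow_neck (a point): Point on the axis of the elbow's neck, 34 mm above the flange's underside, about half-way up: grip the neck here across its y (26 mm wide, straight from 12 to 38 mm height).
- wedge: Gib-headed steel wedge, 0.24 kg, 115 mm long in x, lying flat, thin end to +x; origin mid-length on the underside. Head: x -57.5..-37.5, y -12.5..12.5, 28 high. Blade 16 high: -y side straight at y -12.5, +y side tapering 1 in 6 from 25 to 10.5 thick, then a nose of 5 mm over the last 8. Steel friction about 0.2: a tight wedge stays put.
- wedge_head (a point): Centre of the wedge's head, 14 mm up, 47.5 mm behind the wedge's origin. Grip across y (25 mm wide) or press on the rear face, 10 mm behind this point. A push of F newtons on the tight wedge clamps the elbow with about 1.2 to 2.2 F. Tight, the head's front is 1 to 50 mm short of the gap's mouth.
- brush: Bystander: thin brush lying flat, 160 mm long, 9 thick, along its x.
- jar_white: Bystander: closed jar with a white cap, diameter 48, 55 high, origin at the bottom.
- jar_dark: Bystander: small amber jar, diameter 38, 48 high, origin at the bottom.
- stub: Bystander: straight tube stub on a round flange of diameter 44, 40 high, origin at the bottom.
- small_elbow: Bystander: small elbow, flange 22 square, 36 high, origin at the bottom.
- parallel: Bystander: ground steel parallel, 100 x 14 x 26 high, origin at the bottom.
- cup: Bystander: white cup, diameter 64, 75 high, origin at the bottom.
Things that resemble listed ones, but are neither listed nor needed, are in the scene too. Leave any blue look-alike of the elbow alone.

How it is judged (in metres and radians):
On the way, in this order (a step that is already met when the one before it is completed fails the run):
1. the elbow stands on its flange on the plate, between the two jaws (x of elbow_neck in the frame of fixture between 0.032 and 0.048 m and z of elbow_neck in the frame of fixture between 0.043 and 0.049 m and y of elbow_neck in the frame of fixture between -0.036 and -0.02 m and angle between elbow's own z axis and vertical below 0.06 rad), for 0.2 s.
2. the wedge lies flat on the plate with its thin end in the gap between sliding jaw and backstop (z of wedge_head in the frame of fixture between 0.023 and 0.03 m and y of wedge_head in the frame of fixture between 0.016 and 0.034 m and angle between the x axis of wedge and the x axis of fixture, either way round below 0.09 rad and x of wedge_head in the frame of fixture above -0.08 m), for 0.2 s.
At the end, for the whole second after the job is handed in: The elbow stands upright (0.06 rad) on its flange in the nest, within 8 mm of the nest's centre; the wedge lies flat in the gap, within 0.09 rad of its line, so tight that by itself it presses the jaw on the elbow with over 10 N; both at rest (all of step 1 and z of wedge_head in the frame of fixture between 0.023 and 0.03 m and y of wedge_head in the frame of fixture between 0.016 and 0.034 m and angle between the x axis of wedge and the x axis of fixture, either way round below 0.09 rad and contact force between jaw and elbow above 10 N and linear speed of each of elbow, wedge below 0.01 m/s); the robot touches nothing.
It fails at once if the sliding jaw pressed the thin-walled elbow with more than 60 N (contact force between jaw and elbow above 60 N).
It fails at once if another thing on the bench was moved by more than 30 mm (distance of any of brush, jar_white, jar_dark, stub, small_elbow, parallel, cup from where it was at the start of the episode above 0.03 m).
It also fails if it takes over 70 s, if anything falls off the work surface, if the arm or the gripper's body presses on something with over 40 N, if the wrist force passes 120 N, or if a joint passes its speed limit or range.

### The arm

A 7-joint arm with a two-finger parallel gripper is mounted at the origin on the work surface. World frame = base frame: x ahead of the robot, y to its left, z up, the work surface at z = 0. Lengths are in mm, angles in degrees, forces in N, time in s.
With the tool pointing down it reaches from about 425 to 875 mm from the base axis. Payload 8.4 kg.
Tool frame: the origin (TCP) lies on the centre line of the jaws, within the pads' length; the fingertips stand 19 mm ahead of it and the grasp point (between the pads) is the TCP; z points along the fingers, y is the direction in which the jaws open and shut (so a half turn about z gives the same grasp; the last joint's range is limited). The gripper opens to 85 mm and grips with 20 to 120 N. Pads are 22 mm wide; open, the fingers measure 114 mm over their backs; the gripper's body (76 mm by 85 mm) begins 54 mm behind the grasp point. The pads swing forward as they close: fully open they stand 13 mm farther back than shut.
Start: joints at [67.254, 19.091, 2.286, 83.961, -0.768, 76.965, -3.352], TCP at [190.699, -621.368, 250.308] pointing down, gripper open.
Joint ranges: [-147.57, 147.57], [-21.85, 119.76], [-74.77, 79.35], [14.55, 137.4], [-85.83, 265.84], [4.83, 119.75], [-152.11, 152.11]. Speed limits (degrees/s): [127.2, 127.2, 159.86, 159.86, 180, 180, 180].

### API

Orientations are given as [roll, pitch, yaw] about the fixed x, y, z axes, in that order (R = Rz(yaw) Ry(pitch) Rx(roll)).
In Python, from rig import bot gives the robot as it stands.
- The arm moves only by the shell command python3 -m handwheel 'ROWS' [FORCE]. ROWS is JSON, a list that holds one entry, the list of rows, each a list of 7 numbers: the opening, from 0 (shut) to 1 (fully open), then the shift along the world's x, y, z in units of 25 mm (1.0 is 25 mm), then the turn, a rotation vector about the world's x, y, z in units of 8 degrees (1.0 is 8 degrees). In form: [[[fingers, dx, dy, dz, ax, ay, az], ...]]. A call has exactly 8 rows; each row shifts and turns the commanded pose from where the row before left it; what a row does not reach is not made up. A row lasts 1/10 s, in which the tool goes at most 50 mm and 8.59 degrees, less where a joint would pass 70% of its speed; a pose out of reach is approached as far as the arm can. A call is refused whole if a number of a shift passes 1 or a number of a turn 1, either way. A call with a gripper value outside its range is refused whole. The fingers move at their own pace and stop on an object; FORCE is the grip in N (left out, the last holds). Time passes only in rows, so rows that do not move let the fingers close, or fill a call up. It gives the time, the measured TCP pose, the force and the opening at its end, in the units of the state.
- bot.sense(): the state, without advancing time (a new reading comes with each control period).
- bot.capture(name): name is "side" or "top"; returns the picture (480x640x3 uint8, blue, green, red); there is no depth.
- bot.camera_params(name): a dict with "fov_y" (degrees; the focal length in pixels is half the picture's height over the tangent of half this angle, whatever the lens; pixels are square), "cx", "cy" (the principal point, pixels), "camera_from_world" (4x4, takes a point from world to camera coordinates). Camera axes: x right, y down, z forward; pixel columns grow to the right and rows downward; lengths in mm; the calibration is good to about 2 mm. A picture is of the moment at which its call begins. camera_params takes no time and is no camera call.
- bot.close_job(): hands the job in, once; it reports no verdict.
Trained networks look in the newest picture that a camera, given by its name, has taken for a name from the list of things; names that differ only in an ending like _2 or _b are one class to them, and where a whole thing is asked for, a point or a joint stands for the part that bears it (a point fixed in the world has none). Each returns a list of dicts, best first, with "conf" (0 to 1); they miss things now and then, are a little off and sometimes report something else, mostly with a low value. They report only what shows in the picture. A call takes as long as a camera call. They do not tell look-alikes from the thing itself.
- bot.cut_out(camera, thing): "mask" (480x640 bool, what is visible of it) and "box" ([centre column, centre row, width, height] in pixels, round what is visible of it).
- bot.pinpoint(camera, thing): "at" ([column, row] in pixels: a listed point, or the origin of a listed thing).
The state is a dict: "time_s": time; "q": joint angles; "qvel": joint speeds; "tau": joint torques, N m; "tool_pos": TCP position; "eef_rot": TCP orientation; "ft_force": force on the tool from outside, world axes, zero at the start; "torque": the same for the moment, N m; "finger_gap": finger opening in mm.
Only numpy, scipy, OpenCV 4.12 (cv2) and the standard library are available. Lean on these libraries where they do the work, as an engineer would, in place of code of your own. Each camera call takes 0.05 s, during which the arm holds its last target. There are 200 camera calls.

## Working session

There is one attempt and no reset: what is moved stays moved. The work goes in short steps, Python scripts to look and compute and a shell command to move; the robot and the scene stay as the last step left them, time stands still between calls to the robot, and variables do not carry over. Pictures are saved under pics/ and viewed, about 8 in all and at most 12, crops included, and the job is handed in when it is done.

```bash
mkdir -p pics; ls
python3 - <<'E'
from rig import bot
import cv2,numpy as np
s=bot.sense(); print({k:np.round(v,2).tolist() for k,v in s.items()})
for n in("top","side"):
    im=bot.capture(n); cv2.imwrite(f"pics/{n}0.png",im)
    p=bot.camera_params(n); print(n,p["fov_y"],p["cx"],p["cy"],np.round(p["camera_from_world"],3).tolist())
    for t in("fixture","nest","jaw","gap_mouth","elbow","elbow_neck","wedge","wedge_head"):
        print(t,[(np.round(d["at"],1).tolist(),round(d["conf"],2)) for d in bot.pinpoint(n,t)[:4]])
E
```

```text
pics
{'time_s': 0.0, 'q': [67.25, 19.13, 2.28, 84.01, -0.77, 76.97, -3.35], 'qvel': [-0.01, 0.04, 0.14, -0.02, -0.09, -0.09, -0.07], 'tau': [0.0, -65.85, 1.37, -40.56, 0.02, 0.01, 0.0], 'tool_pos': [190.58, -620.97, 249.43], 'eef_rot': [-179.91, 0.01, 17.06], 'ft_force': [0.61, 0.08, 0.62], 'torque': [-0.03, 0.01, 0.03], 'finger_gap': 85.12}
top 52.49885967004229 313.8806281332393 237.8991057400949 [[-0.007, -1.0, 0.001, 2.692], [-0.992, 0.007, -0.124, 547.366], [0.124, -0.002, -0.992, 1000.421], [0.0, 0.0, 0.0, 1.0]]
fixture [([321.7, 236.2], 0.69)]
nest [([340.8, 218.4], 0.75)]
jaw [([319.7, 215.4], 0.71)]
gap_mouth [([316.4, 229.8], 0.6)]
elbow [([199.2, 255.0], 0.73), ([191.1, 299.6], 0.73)]
elbow_neck [([196.0, 254.8], 0.88), ([189.2, 298.7], 0.62), ([315.4, 230.5], 0.53)]
wedge [([439.6, 265.4], 0.66)]
wedge_head [([320.5, 213.4], 0.39), ([181.2, 188.3], 0.37)]
side 52.311694081640894 321.8726798465353 242.71693336154019 [[0.999, -0.042, -0.025, -538.712], [-0.044, -0.54, -0.84, 69.321], [0.022, 0.84, -0.542, 818.619], [0.0, 0.0, 0.0, 1.0]]
fixture [([333.8, 278.9], 0.57), ([291.1, 404.0], 0.55)]
nest [([358.1, 279.6], 0.8)]
jaw [([355.9, 265.1], 0.79)]
gap_mouth [([340.2, 261.8], 0.95)]
elbow [([261.4, 200.2], 0.77), ([306.7, 200.7], 0.58)]
elbow_neck [([259.4, 184.2], 0.71), ([303.5, 184.4], 0.6)]
wedge [([290.2, 405.1], 0.69)]
wedge_head [([408.3, 378.2], 0.75), ([243.4, 398.4], 0.61), ([303.6, 204.4], 0.18)]
```

View pics/top0.png

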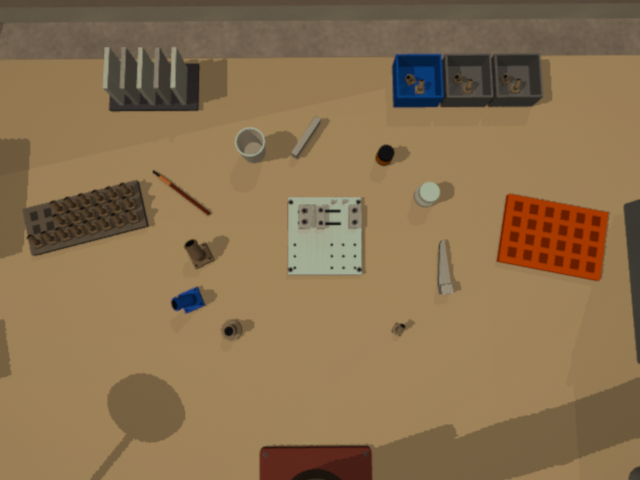

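View pics/side0.png

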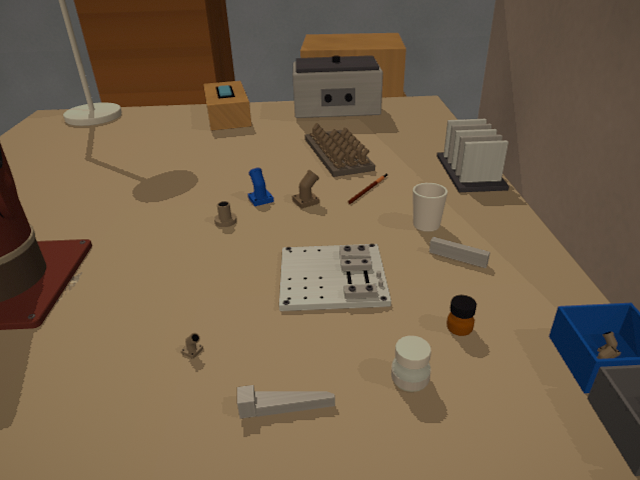

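```bash
cat > fit.py <<'E'
from rig import bot
import cv2,numpy as np
from scipy.optimize import minimize
P={n:bot.camera_params(n) for n in("top","side")}
def proj(n,X):
    p=P[n];M=np.array(p["camera_from_world"]);c=np.atleast_2d(X)@M[:3,:3].T+M[:3,3]
    f=240/np.tan(np.radians(p["fov_y"]/2));return c[:,:2]/c[:,2:]*f+[p["cx"],p["cy"]]
def ray(n,uv,z):
    p=P[n];M=np.array(p["camera_from_world"]);f=240/np.tan(np.radians(p["fov_y"]/2))
    d=M[:3,:3].T@np.array([(uv[0]-p["cx"])/f,(uv[1]-p["cy"])/f,1]);o=-M[:3,:3].T@M[:3,3]
    return o+d*(z-o[2])/d[2]
def box(x0,x1,y0,y1,z0,z1): return np.array([[x,y,z] for x in(x0,x1) for y in(y0,y1) for z in(z0,z1)],float)
def disc(c,ax,r):
    ax=np.array(ax,float);u=np.array([0,1,0.]);v=np.cross(ax,u);t=np.linspace(0,6.283,24)[:,None]
    return np.array(c)+r*(np.cos(t)*u+np.sin(t)*v)
s=.7071
MODEL={"fixture":[box(-85,85,-80,80,0,12),box(15,65,-72,-52,12,24)],
"wedge":[box(-57.5,-37.5,-12.5,12.5,0,28),np.array([[x,y,z] for x,y in((-37.5,-12.5),(-37.5,12.5),(49.5,-2),(57.5,-7.5),(57.5,-12.5)) for z in(0,16)],float)],
"elbow":[box(-22,22,-22,22,0,12),np.r_[disc((0,0,12),(0,0,1),13),disc((0,0,38),(0,0,1),13)],
 np.r_[disc((0,0,38),(s,0,s),13),disc((24,0,62),(s,0,s),13)]]}
def pose(q,X,z):
    a=np.radians(q[2]);R=np.array([[np.cos(a),-np.sin(a),0],[np.sin(a),np.cos(a),0],[0,0,1]]);return X@R.T+[q[0],q[1],z]
def render(n,name,q,z,S=4):
    m=np.zeros((480*S,640*S),np.uint8)
    for X in MODEL[name]:
        h=cv2.convexHull(((proj(n,pose(q,X,z))+.5)*S-.5).astype(np.float32));cv2.fillConvexPoly(m,np.round(h*16).astype(np.int32),1,shift=4)
    return cv2.resize(m.astype(np.float32),(640,480),interpolation=cv2.INTER_AREA)
def fit(masks,name,q0,z=0.):
    def cost(q): return sum(np.abs(render(n,name,q,z)-m).sum()/m.sum() for n,m in masks.items())
    return minimize(cost,q0,method="Nelder-Mead",options=dict(initial_simplex=np.array([q0]*4)+np.vstack([np.zeros(3),np.diag([8,8,8.])]),xatol=.05,fatol=1e-4,maxiter=250))
E
cat > a.py <<'E'
from fit import *
im={n:bot.capture(n) for n in P}
c0={"fixture":(325,236,0),"wedge":(445,267,0),"elbow":(203,255,60)}
for t,(u,v,yaw) in c0.items():
    w=ray("top",(u,v),8);masks={}
    for n in P:
        e=proj(n,w)[0];ds=bot.cut_out(n,t)
        ds=[d for d in ds if np.hypot(*(np.array(d["box"][:2])-e))<22]
        print(t,n,[(np.round(d["box"],0).tolist(),round(d["conf"],2)) for d in ds])
        if ds: masks[n]=ds[0]["mask"].astype(np.float32)
    for sub in [masks]+[{n:masks[n]} for n in masks]:
        r=min((fit(sub,t,[w[0],w[1],yaw+k]) for k in ((0,) if t!="elbow" else (0,25,-25))),key=lambda r:r.fun);print(t,list(sub),np.round(r.x,1),round(r.fun,3))
    if t=="fixture": fx=r.x
o=[]
for n,(u,v,k) in {"a":(325,226,"top"),"b":(195,272,"top"),"c":(445,265,"top")}.items():
    o.append(cv2.resize(im[k][v-45:v+45,u-45:u+45],(390,390),interpolation=cv2.INTER_CUBIC))
cv2.imwrite("pics/crop1.png",np.hstack(o[:2]))
E
python3 a.py
```

```text
fixture top []
fixture side [([333.0, 278.0, 110.0, 68.0], 0.79)]
fixture ['side'] [ 5.55e+02 -2.23e+01 -2.00e-01] 0.101
fixture ['side'] [ 5.55e+02 -2.23e+01 -2.00e-01] 0.101
wedge top [([443.0, 270.0, 17.0, 54.0], 0.74)]
wedge side [([287.0, 402.0, 99.0, 31.0], 0.78)]
wedge ['top', 'side'] [ 484.5 -275.3    5.7] 0.138
wedge ['top'] [ 486.6 -275.6    5.5] 0.081
wedge ['side'] [ 484.1 -275.1    5.7] 0.029
elbow top [([199.0, 254.0, 30.0, 31.0], 0.68)]
elbow side [([306.0, 191.0, 27.0, 39.0], 0.73)]
elbow ['top', 'side'] [514.8 246.1  26.2] 0.282
elbow ['top'] [515.9 245.7  26.4] 0.078
elbow ['side'] [513.5 249.7  24.7] 0.14
```

View pics/crop1.png

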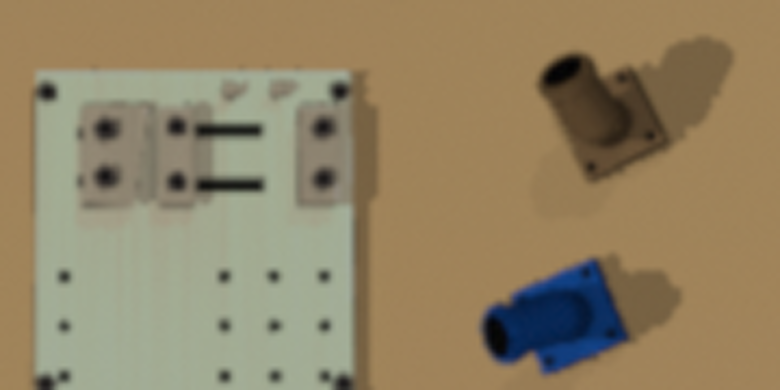

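```bash
cat > b.py <<'E'
from fit import *
im=bot.capture("top"); hsv=cv2.cvtColor(im,cv2.COLOR_BGR2HSV)
# plate edges: saturation half-crossings along rows/cols, robust line per edge
S=hsv[...,1].astype(float)
def edge(line,a,b):
    s=line[a:b]; t=(s[:4].mean()+s[-4:].mean())/2; k=np.where(np.diff(np.sign(s-t)))[0][0]
    return a+k+(s[k]-t)/(s[k]-s[k+1])
L=np.array([(edge(S[r],278,297),r) for r in range(222,266,2)]);R=np.array([(edge(S[r],352,372),r) for r in range(222,266,2)])
T=np.array([(c,edge(S[:,c],187,207)) for c in range(294,356,2)]);B=np.array([(c,edge(S[:,c],264,286)) for c in range(294,356,2)])
for n,E in(("L",L),("R",R),("T",T),("B",B)):
    W=np.array([ray("top",e,12 if n in"LRT" else 6) for e in E]); i=1 if n in"LR" else 0
    k=np.polyfit(W[:,1-i],W[:,i],1); print(n,np.round(np.median(W[:,i]),1),"slope deg",round(np.degrees(k[0]),2),"std",round(np.std(W[:,i]-np.polyval(k,W[:,1-i])),2))
m=bot.cut_out("top","fixture"); print([(np.round(d["box"]),d["conf"]) for d in m])
for t,z in(("nest",12),("gap_mouth",12),("jaw",12),("fixture",0)):
    for n in P:
        if n=="side":bot.capture("side") if t=="nest" else 0
        d=bot.pinpoint(n,t); 
        if d: print(t,n,np.round(ray(n,d[0]["at"],z),1),round(d[0]["conf"],2))
E
python3 b.py
```

```text
L 56.0 slope deg -0.19 std 0.06
R -104.6 slope deg -0.68 std 0.23
T 641.5 slope deg 0.47 std 0.08
B 470.6 slope deg 0.47 std 0.05
[(array([323., 236.,  76.,  82.]), 0.55)]
nest top [593.7 -57.2  12. ] 0.85
nest side [589.6 -51.1  12. ] 0.75
gap_mouth top [569.6  -3.3  12. ] 0.75
gap_mouth side [571.6   1.6  12. ] 0.7
jaw top [601. -21.  12.] 0.7
jaw side [597.6  -8.1  12. ] 0.86
fixture top [553.7 -18.4   0. ] 0.81
fixture side [556.  -16.5  -0. ] 0.59
```

```bash
python3 -m handwheel '[[[1,1,1,0,0,0,0],[1,1,1,0,0,0,0],[1,1,1,0,0,0,0],[1,1,1,0,0,0,0],[1,1,1,0,0,0,0],[1,1,1,0,0,0,0],[1,1,1,0,0,0,0],[1,1,1,0,0,0,0]]]' 60
python3 -m handwheel '[[[1,0.4,1,0,0,0,0],[1,0.4,1,0,0,0,0],[1,0.4,1,0,0,0,0],[1,0.4,1,0,0,0,0],[1,0.4,1,0,0,0,0],[1,0.4,1,0,0,0,0],[1,0.4,1,0,0,0,0],[1,0.4,1,0,0,0,0]]]'
python3 -m handwheel '[[[1,0.2,1,0,0,0,0],[1,0.2,1,0,0,0,0],[1,0.2,1,0,0,0,0],[1,0.2,1,0,0,0,0],[1,0.2,1,0,0,0,0],[1,0.2,1,0,0,0,0],[1,0.2,1,0,0,0,0],[1,0.2,1,0,0,0,0]]]'
```

```text
time_s: 2.65
tool_pos: [391.6, -420.3, 250.5]
eef_rot: [180.0, -0.0, 17.1]
ft_force: [0.7, 0.4, 0.3]
finger_gap: 85.6
time_s: 3.45
tool_pos: [471.0, -220.4, 250.5]
eef_rot: [180.0, -0.0, 17.1]
ft_force: [0.2, 0.9, -0.4]
finger_gap: 85.1
time_s: 4.25
tool_pos: [510.8, -20.4, 250.5]
eef_rot: [180.0, -0.0, 17.1]
ft_force: [0.7, 0.3, -0.5]
finger_gap: 85.2
```

```bash
python3 -m handwheel '[[[1,0,1,-0.5,0,0,0.2],[1,0,1,-0.5,0,0,0.2],[1,0,1,-0.5,0,0,0.2],[1,0,1,-0.5,0,0,0.2],[1,0,1,-0.5,0,0,0.2],[1,0,1,-0.5,0,0,0.12],[1,0,1,-0.5,0,0,0],[1,0,1,-0.5,0,0,0]]]'
python3 -m handwheel '[[[1,0.17,1,0,0,0,0],[1,0,1,0,0,0,0],[1,0,0.66,0,0,0,0],[1,0,0,0,0,0,0],[1,0,0,-0.4,0,0,0],[1,0,0,-0.4,0,0,0],[1,0,0,0,0,0,0],[1,0,0,0,0,0,0]]]'
python3 - <<'E'
from fit import *
o=[]
for n in P:
    im=bot.capture(n);u,v=np.round(proj(n,[515,246,60])[0]).astype(int)
    o.append(cv2.resize(im[v-45:v+45,u-45:u+45],(390,390),interpolation=cv2.INTER_CUBIC))
cv2.imwrite("pics/crop2.png",np.hstack(o))
E
```

```text
time_s: 5.05
tool_pos: [509.6, 180.1, 148.5]
eef_rot: [-180.0, 0.1, 26.1]
ft_force: [0.2, -0.2, -0.4]
finger_gap: 85.5
time_s: 5.85
tool_pos: [514.8, 244.2, 129.7]
eef_rot: [180.0, 0.1, 26.0]
ft_force: [-0.6, -0.2, 0.3]
finger_gap: 85.1
```

View pics/crop2.png

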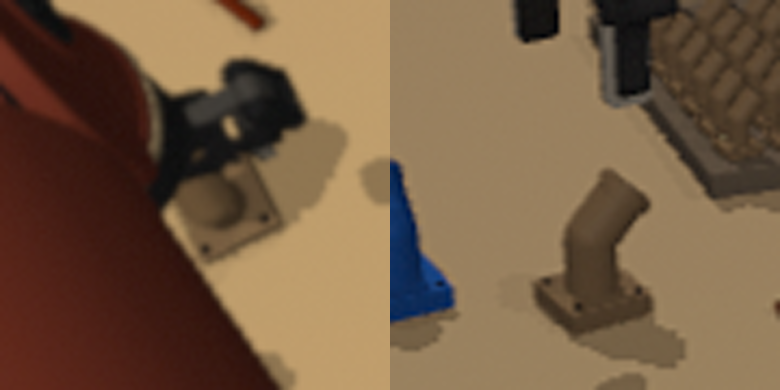

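```bash
python3 -m handwheel '[[[1,0,0.08,-0.6,0,0,0],[1,0,0,-0.6,0,0,0],[1,0,0,-0.6,0,0,0],[1,0,0,-0.6,0,0,0],[1,0,0,-0.6,0,0,0],[1,0,0,-0.5,0,0,0],[1,0,0,-0.3,0,0,0],[1,0,0,0,0,0,0]]]'
python3 -m handwheel '[[[0.2,0,0,0,0,0,0],[0.2,0,0,0,0,0,0],[0.2,0,0,0,0,0,0],[0,0,0,0,0,0,0],[0,0,0,0,0,0,0],[0,0,0,0,0,0,0],[0,0,0,0,0,0,0],[0,0,0,0,0,0,0]]]' 60
```

```text
time_s: 6.75
tool_pos: [514.3, 246.9, 34.0]
eef_rot: [-180.0, 0.1, 26.0]
ft_force: [-0.5, 0.6, -0.0]
finger_gap: 85.2
time_s: 7.55
tool_pos: [515.4, 247.2, 36.0]
eef_rot: [180.0, -0.1, 26.0]
ft_force: [-1.0, -1.0, 5.5]
finger_gap: 24.5
```

```bash
python3 -m handwheel '[[[0,0,0,0.4,0,0,0],[0,0,0,0.8,0,0,0],[0,0,0,0.8,0,0,0],[0,0,0,0.8,0,0,0],[0,0,0,0.8,0,0,0],[0,0.2,-0.6,0.4,0,0,-0.3],[0,0.2,-0.8,0,0,0,-0.3],[0,0.3,-1,0,0,0,-0.3]]]'
python3 -m handwheel '[[[0,0.3,-1,0,0,0,-0.3],[0,0.3,-1,0,0,0,-0.3],[0,0.3,-1,0,0,0,-0.3],[0,0.3,-1,0,0,0,-0.3],[0,0.3,-1,0,0,0,-0.3],[0,0.3,-1,0,0,0,-0.3],[0,0.3,-1,0,0,0,-0.3],[0,0.3,-0.8,0,0,0,-0.3]]]'
python3 -m handwheel '[[[0,0.2,-0.8,0,0,0,0],[0,0,-0.6,0,0,0,0],[0,0,-0.4,0,0,0,0],[0,0,0,0,0,0,0],[0,0,0,-0.4,0,0,0],[0,0,0,-0.4,0,0,0],[0,0,0,0,0,0,0],[0,0,0,0,0,0,0]]]'
```

```text
time_s: 8.35
tool_pos: [532.4, 185.2, 134.8]
eef_rot: [180.0, 0.0, 18.6]
ft_force: [-0.6, 0.1, -3.2]
finger_gap: 24.7
time_s: 9.15
tool_pos: [593.0, -10.7, 135.2]
eef_rot: [180.0, 0.0, -0.6]
ft_force: [0.9, 0.6, -1.4]
finger_gap: 24.7
time_s: 9.95
tool_pos: [597.0, -52.1, 114.7]
eef_rot: [-180.0, 0.1, -0.3]
ft_force: [-0.2, 0.4, -0.9]
finger_gap: 24.8
```

```bash
python3 -m handwheel '[[[0,0,0,-0.6,0,0,0],[0,0,0,-0.6,0,0,0],[0,0,0,-0.5,0,0,0],[0,0,0,-0.3,0,0,0],[0,0,0,0,0,0,0],[0,0,0,0,0,0,0],[0,0,0,0,0,0,0],[0,0,0,0,0,0,0]]]'
cat > c.py <<'E'
from fit import *
import sys
u0=[np.array(proj(n,[595,-45,25])[0]).round().astype(int) for n in P];o=[]
for n,(u,v) in zip(P,u0):
    im=bot.capture(n);o.append(cv2.resize(im[v-38:v+38,u-38:u+38],(400,400),interpolation=cv2.INTER_CUBIC));print(n,u,v)
cv2.imwrite("pics/"+sys.argv[1],np.hstack(o))
E
python3 c.py crop3.png; python3 -c "
from rig import bot;s=bot.sense();print(s['tool_pos'],s['ft_force'])"
```

```text
time_s: 10.75
tool_pos: [597.9, -52.9, 66.0]
eef_rot: [180.0, -0.1, -0.4]
ft_force: [0.3, -0.4, -2.1]
finger_gap: 24.7
top 334 216
side 357 272
[597.71832068 -52.92032899  65.7813934 ] [ 0.02385622 -0.48657445 -1.13289844]
```

View pics/crop3.png

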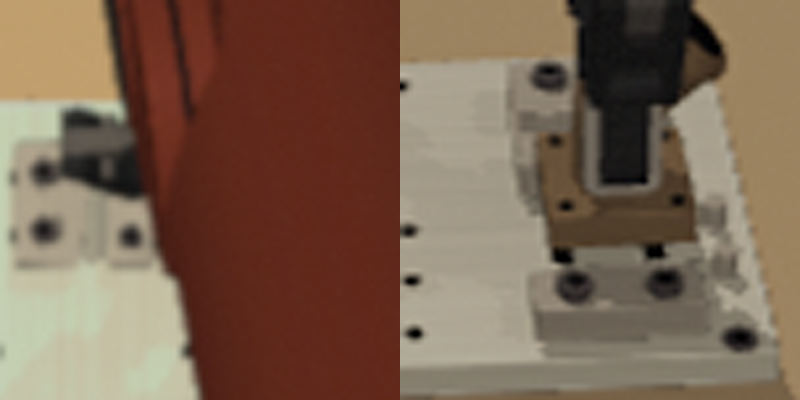

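Run:
```python
from fit import *
f=lambda u,v,z:np.round(ray("side",(319+(u-400+.5)/5.263-.5,234+(v+.5)/5.263-.5),z),1)
print("jaw back-top L,R",f(531,270,24),f(700,267,24),"front-top",f(538,308,24),f(712,304,24))
for z in(29,31):print("flange bottom front L,R",f(552,247,z),f(694,242,z), "top front",f(547,218,z+12),f(694,210,z+12), "top back",f(538,137,z+12),f(683,133,z+12))
print("plate corner FR",f(778,377,12), "bolt top", f(738,337,12))
```

```text
jaw back-top L,R [570.1 -75.9  24. ] [619.6 -78.2  24. ] front-top [570.7 -93.8  24. ] [620.7 -95.6  24. ]
flange bottom front L,R [576.7 -71.9  29. ] [618.4 -72.6  29. ] top front [575.  -73.6  41. ] [618. -73.  41.] top back [575.8 -32.4  41. ] [619.8 -33.7  41. ]
flange bottom front L,R [576.4 -74.5  31. ] [618.  -75.2  31. ] top front [574.8 -76.3  43. ] [617.5 -75.7  43. ] top back [575.5 -35.2  43. ] [619.4 -36.6  43. ]
plate corner FR [ 637.3 -114.9   12. ] bolt top [628.6 -96.4  12. ]
```

```bash
python3 -m handwheel '[[[0,-0.08,0.02,0,0,0,0],[0,0,0,-0.2,0,0,0],[0,0,0,-0.2,0,0,0],[0,0,0,-0.2,0,0,0],[0,0,0,-0.04,0,0,0],[0,0,0,0,0,0,0],[0,0,0,0,0,0,0],[0,0,0,0,0,0,0]]]'; python3 c.py crop4.png
```

```text
time_s: 11.65
tool_pos: [595.6, -52.3, 49.5]
eef_rot: [-180.0, -0.0, -0.4]
ft_force: [-0.4, -0.2, -0.7]
finger_gap: 24.8
top 334 216
side 357 272
```

View pics/crop4.png

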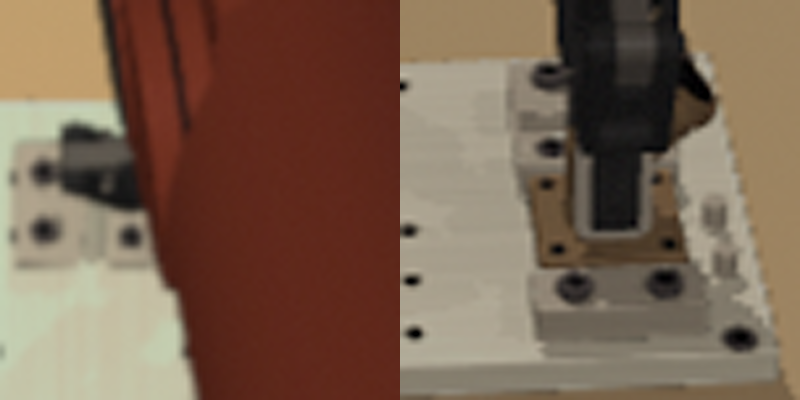

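Flange is down between the jaws, square (front edge at crop row 265, just behind the fixed jaw). Lower to contact and release.

```bash
python3 -m handwheel '[[[0,0,0,-0.04,0,0,0],[0,0,0,-0.04,0,0,0],[0,0,0,0,0,0,0],[0,0,0,0,0,0,0],[0,0,0,0,0,0,0],[0,0,0,0,0,0,0],[0,0,0,0,0,0,0],[0,0,0,0,0,0,0]]]'
```

```text
time_s: 12.55
tool_pos: [595.6, -52.3, 48.0]
eef_rot: [180.0, -0.0, -0.4]
ft_force: [-2.7, -0.5, 5.8]
finger_gap: 24.8
```

```bash
python3 -m handwheel '[[[0.5,0,0,0,0,0,0],[0.7,0,0,0,0,0,0],[1,0,0,0.1,0,0,0],[1,0,0,0.2,0,0,0],[1,0,0,0.6,0,0,0],[1,0,0,0.9,0,0,0],[1,0,0,1,0,0,0],[1,0,0,1,0,0,0]]]'
python3 -m handwheel '[[[1,0,0,1,0,0,0],[1,-0.7,-1,0,0,0,0.1],[1,-0.7,-1,0,0,0,0.1],[1,-0.7,-1,0,0,0,0.1],[1,-0.7,-1,0,0,0,0.1],[1,-0.7,-1,0,0,0,0.1],[1,-0.7,-1,0,0,0,0.1],[1,-0.7,-1,0,0,0,0.16]]]'
cat > d.py <<'E'
from fit import *
import sys
u0=[np.array(proj(n,[590,-30,25])[0]).round().astype(int) for n in P];o=[]
for n,(u,v) in zip(P,u0):
    im=bot.capture(n);cv2.imwrite(f"pics/full_{n}_{sys.argv[1]}",im);o.append(cv2.resize(im[v-30:v+30,u-30:u+30],(400,400),interpolation=cv2.INTER_CUBIC));print(n,u,v)
cv2.imwrite("pics/"+sys.argv[1],np.hstack(o))
for n in P:
  for t in("elbow","elbow_neck","jaw","gap_mouth"): print(n,t,[(np.round(d["at"],1).tolist(),np.round(ray(n,d["at"],{"elbow_neck":46}.get(t,12)),1).tolist(),round(d["conf"],2)) for d in bot.pinpoint(n,t)[:3]])
E
python3 d.py crop5.png
```

```text
time_s: 13.35
tool_pos: [595.6, -52.3, 144.5]
eef_rot: [-180.0, -0.1, -0.4]
ft_force: [-0.0, -0.1, 0.1]
finger_gap: 85.5
time_s: 14.15
tool_pos: [472.5, -228.3, 168.8]
eef_rot: [180.0, -0.1, 5.8]
ft_force: [1.1, 0.7, 0.0]
finger_gap: 85.7
top 327 219
side 353 267
top elbow [([191.9, 298.6], [421.3, 260.3, 12.0], 0.97), ([335.8, 213.3], [603.9, -49.7, 12.0], 0.62), ([396.3, 327.7], [356.8, -174.9, 12.0], 0.5)]
top elbow_neck [([336.7, 215.7], [592.8, -49.9, 46.0], 0.86), ([185.6, 302.2], [413.9, 264.7, 46.0], 0.63)]
top jaw [([320.9, 213.1], [604.6, -17.1, 12.0], 0.69), ([336.9, 217.6], [594.4, -52.0, 12.0], 0.45)]
top gap_mouth [([314.9, 229.7], [568.1, -3.8, 12.0], 0.63)]
side elbow [([355.2, 283.1], [590.3, -57.2, 12.0], 0.77), ([290.0, 401.8], [489.4, -282.8, 12.0], 0.28), ([355.4, 265.0], [595.6, -7.9, 12.0], 0.22)]
side elbow_neck [([355.7, 263.5], [591.2, -51.4, 46.0], 0.62)]
side jaw [([356.9, 265.0], [598.1, -8.1, 12.0], 0.5), ([429.6, 226.8], [746.3, 104.2, 12.0], 0.23)]
side gap_mouth [([343.3, 262.8], [575.9, 0.0, 12.0], 0.95)]
```

View pics/crop5.png

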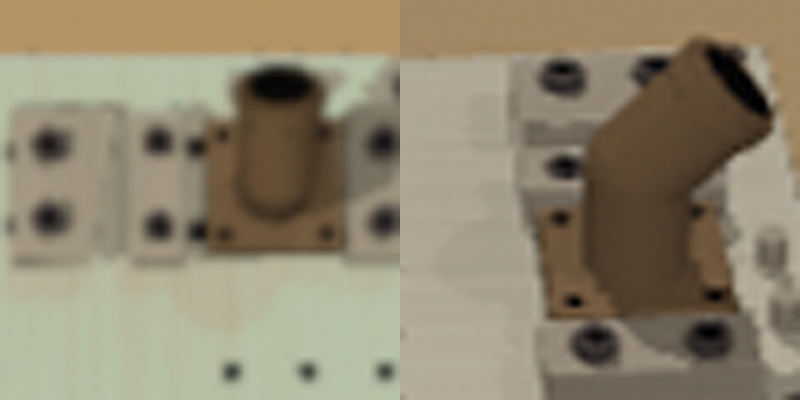

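```bash
python3 -m handwheel '[[[1,-0.5,-0.7,-0.6,0,0,0],[1,-0.5,-0.7,-0.6,0,0,0],[1,-0.5,-0.68,-0.8,0,0,0],[1,0,0,-0.8,0,0,0],[1,0,0,-0.8,0,0,0],[1,0,0,-0.6,0,0,0],[1,0,0,0,0,0,0],[1,0,0,0,0,0,0]]]'
python3 - <<'E'
from fit import *
g=lambda u,v,z:np.round(ray("top",(297+(u+.5)/6.667-.5,189+(v+.5)/6.667-.5),z),1)
print("fixed jaw face",g(347,180,24),"slide -y face",g(186,180,24),"+y face",g(129,262,24),"backstop outer",g(12,262,26),"face mouth",g(98,262,26),"flange R",g(347,252,24), "L",g(207,252,24))
print("plate L",g(0,0,12))
# is the wedge still where measured, with the gripper above
bot.capture("side");d=bot.cut_out("side","wedge");print([(np.round(e["box"]),e["conf"]) for e in d])
E
```

```text
time_s: 15.45
tool_pos: [435.8, -279.0, 62.5]
eef_rot: [-180.0, 0.0, 5.7]
ft_force: [0.5, 0.0, 0.2]
finger_gap: 85.3
fixed jaw face [596.6 -76.7  24. ] slide -y face [597.  -24.6  24. ] +y face [570.3  -5.9  24. ] backstop outer [570.3  31.8  26. ] face mouth [570.1   4.1  26. ] flange R [573.1 -76.4  24. ] L [573.4 -31.2  24. ]
plate L [659.7  35.8  12. ]
[(array([289., 402.,  94.,  29.]), 0.9), (array([336., 277., 113.,  69.]), 0.38)]
```

```bash
python3 -m handwheel '[[[1,-0.04,-0.05,-0.4,0,0,0],[1,0,0,-0.4,0,0,0],[1,0,0,-0.4,0,0,0],[1,0,0,-0.26,0,0,0],[1,0,0,0,0,0,0],[0.3,0,0,0,0,0,0],[0.3,0,0,0,0,0,0],[0.3,0,0,0,0,0,0]]]' 90
python3 -m handwheel '[[[0,0,0,0,0,0,0],[0,0,0,0,0,0,0],[0,0,0,0,0,0,0],[0,0,0,0,0,0,0],[0,0,0,0,0,0,0],[0,0,0,0,0,0,0],[0,0,0,0.1,0,0,0],[0,0,0,0.1,0,0,0]]]'
```

```text
time_s: 16.35
tool_pos: [434.7, -280.8, 26.2]
eef_rot: [180.0, -0.0, 5.7]
ft_force: [0.2, -0.4, 0.4]
finger_gap: 44.0
time_s: 17.15
tool_pos: [434.1, -280.4, 30.6]
eef_rot: [-180.0, 0.0, 5.7]
ft_force: [0.2, 0.1, -2.8]
finger_gap: 23.0
```

```bash
python3 -m handwheel '[[[0,0,0,0.6,0,0,0],[0,0,0,0.8,0,0,0],[0,0,0.3,0.8,0,0,-0.1],[0,0,0.6,0.2,0,0,-0.1],[0,0,0.9,0,0,0,-0.1],[0,0,1,0,0,0,-0.1],[0,0,1,0,0,0,-0.1],[0,0,1,0,0,0,-0.1]]]'
python3 -m handwheel '[[[0,0.1,1,0,0,0,-0.1],[0,0.1,1,0,0,0,-0.06],[0,0.1,1,0,0,0,0],[0,0.1,1,0,0,0,0],[0,0.1,1,0,0,0,0],[0,0.1,0.8,0,0,0,0],[0,0,0.5,0,0,0,0],[0,0,0.3,0,0,0,0]]]'
python3 -m handwheel '[[[0,0,0.2,0,0,0,0],[0,0,0,-0.4,0,0,0],[0,0,0,-0.4,0,0,0],[0,0,0,-0.4,0,0,0],[0,0,0,0,0,0,0],[0,0,0,0,0,0,0],[0,0,0,0,0,0,0],[0,0,0,0,0,0,0]]]'
```

```text
time_s: 17.95
tool_pos: [434.0, -159.6, 90.7]
eef_rot: [-180.0, 0.0, 0.9]
ft_force: [-0.1, -0.0, -2.2]
finger_gap: 23.3
time_s: 18.75
tool_pos: [449.2, 5.2, 90.7]
eef_rot: [-180.0, 0.0, -0.3]
ft_force: [0.1, 0.1, -2.8]
finger_gap: 23.1
time_s: 19.55
tool_pos: [449.8, 9.3, 61.2]
eef_rot: [-180.0, -0.0, -0.4]
ft_force: [0.5, -0.2, -2.4]
finger_gap: 23.1
```

```bash
python3 -m handwheel '[[[0,0,0,-0.3,0,0,0],[0,0,0,-0.3,0,0,0],[0,0,0,-0.2,0,0,0],[0,0,0,0,0,0,0],[0,0,0,0,0,0,0],[0,0,0,0,0,0,0],[0,0,0,0,0,0,0],[0,0,0,0,0,0,0]]]'
python3 - <<'E'
from fit import *
o=[]
for n in P:
    im=bot.capture(n);u,v=np.round(proj(n,[550,0,20])[0]).astype(int);print(n,u,v)
    o.append(cv2.resize(im[v-35:v+35,u-35:u+35],(400,400),interpolation=cv2.INTER_CUBIC))
    for d in bot.cut_out(n,"wedge")[:2]:
        m=d["mask"].astype(np.float32);r=fit({n:m},"wedge",[499.8,9,-.4],15);print(n,np.round(r.x,1),round(r.fun,2),d["conf"])
cv2.imwrite("pics/crop6.png",np.hstack(o))
E
```

```text
time_s: 20.35
tool_pos: [449.6, 9.4, 41.0]
eef_rot: [180.0, -0.0, -0.4]
ft_force: [0.8, 0.5, -3.5]
finger_gap: 22.9
top 313 238
top [ 5.157e+02  7.400e+00 -4.000e-01] 16.23 0.51
side 328 260
side [514.8   8.1  -1.3] 0.26 0.72
```

View pics/crop6.png

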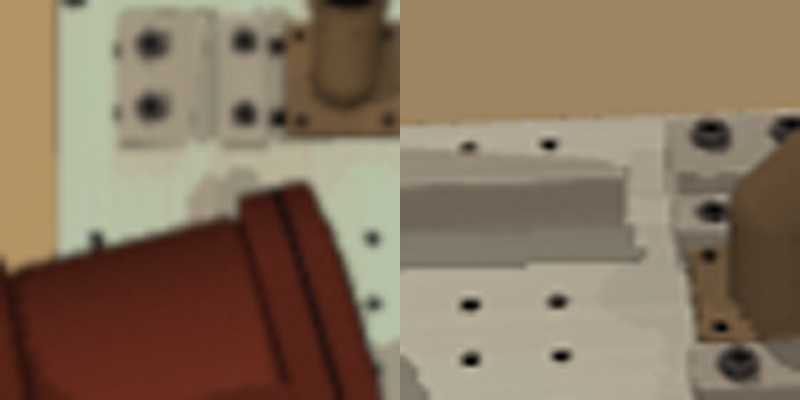

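Run:
```python
from fit import *
f=lambda u,v,z:np.round(ray("side",(293+(u-400+.5)/5.714-.5,225+(v+.5)/5.714-.5),z),1)
print("tip top -y",f(625,181,31),"+y",f(625,168,31),"mid -y edge",f(500,180,31),"bottom -y tip",f(627,226,15))
print("jaw +y top at mouth",f(672,194,24),"-y",f(675,235,24),"backstop mouth top",f(670,176,26),"back",f(668,118,26))
```

```text
tip top -y [556.6  -6.7  31. ] +y [557.   0.  31.] mid -y edge [520.4  -3.3  31. ] bottom -y tip [556.9  -6.6  15. ]
jaw +y top at mouth [570.4  -4.2  24. ] -y [569.7 -24.8  24. ] backstop mouth top [570.3   2.2  26. ] back [571.9  33.3  26. ]
```

Run:
```python
from fit import *
im=cv2.cvtColor(bot.capture("side"),cv2.COLOR_BGR2GRAY).astype(float)
W=[];W2=[]
for u in range(294,331):
    for lo,hi,z,out,sg in((252,262,31,W,-1),(258,271,15,W2,0)):
        c=im[lo:hi,u];g=np.diff(c)
        if sg==0: continue
        k=np.argmin(g[1:-1])+1;w=-g[k-1:k+2];w=np.clip(w,0,None);v=lo+k+.5+(w@[-1,0,1])/w.sum()
        out.append(ray("side",(u,v),z))
W=np.array(W);k=np.polyfit(W[:,0],W[:,1],1);r=W[:,1]-np.polyval(k,W[:,0]);ok=abs(r)<1.5*r.std()
k=np.polyfit(W[ok,0],W[ok,1],1);print("yaw",np.degrees(k[0]),"edge y at 500,557",np.polyval(k,[500,557]),r.std(),ok.sum())
# jaw/backstop column profile near mouth
for u in (343,345,347):print(u,im[240:272,u].astype(int).tolist())
```

```text
yaw -0.6282494615536819 edge y at 500,557 [-4.50430317 -5.1293094 ] 0.586493915598005 33
343 [136, 137, 136, 136, 136, 149, 142, 126, 108, 115, 131, 135, 136, 134, 136, 108, 97, 103, 101, 129, 137, 139, 140, 140, 139, 120, 104, 101, 99, 87, 78, 89]
345 [137, 136, 136, 136, 138, 135, 76, 43, 57, 40, 56, 130, 137, 133, 135, 125, 107, 105, 101, 126, 119, 72, 72, 108, 137, 122, 104, 102, 95, 67, 73, 86]
347 [136, 136, 136, 136, 133, 123, 57, 5, 57, 51, 39, 89, 131, 133, 134, 133, 110, 104, 102, 126, 69, 11, 30, 54, 133, 120, 104, 103, 73, 24, 40, 82]
```

```bash
python3 -m handwheel '[[[0,0,0.1,-0.1,0,0,0],[0,0.2,0,0,0,0,0],[0,0.2,0,0,0,0,0],[0,0.1,0,0,0,0,0],[0,0.1,0,0,0,0,0],[0,0.1,0,0,0,0,0],[0,0,0,0,0,0,0],[0,0,0,0,0,0,0]]]'; python3 -m handwheel '[[[0,0.1,0,0,0,0,0],[0,0,0,0,0,0,0],[0,0,0,0,0,0,0],[0,0,0,0,0,0,0],[0,0,0,0,0,0,0],[0,0,0,0,0,0,0],[0,0,0,0,0,0,0],[0,0,0,0,0,0,0]]]'
```

```text
time_s: 21.4
tool_pos: [467.3, 11.9, 38.4]
eef_rot: [-180.0, -0.0, -0.4]
ft_force: [0.5, 0.5, 1.5]
finger_gap: 23.1
time_s: 22.2
tool_pos: [469.2, 11.4, 38.4]
eef_rot: [180.0, 0.0, -0.4]
ft_force: [-2.8, -2.1, 4.8]
finger_gap: 23.1
```

```bash
python3 -m handwheel '[[[0,0,0,0.02,0,0,0],[0,0,-0.08,0,0,0,0],[0,0.06,0,0,0,0,0],[0,0.06,0,0,0,0,0],[0,0.06,0,0,0,0,0],[0,0,0,0,0,0,0],[0,0,0,0,0,0,0],[0,0,0,0,0,0,0]]]'
```

```text
time_s: 23.0
tool_pos: [474.0, 9.6, 38.8]
eef_rot: [180.0, -0.0, -0.4]
ft_force: [0.9, -3.4, -2.9]
finger_gap: 23.2
```

```bash
python3 -m handwheel '[[[0,0,-0.1,0,0,0,0],[0,0,-0.1,0,0,0,0],[0,0.08,0,0,0,0,0],[0,0.08,0,0,0,0,0],[0,0.08,-0.05,0,0,0,0],[0,0.08,-0.05,0,0,0,0],[0,0,0,0,0,0,0],[0,0,0,0,0,0,0]]]'
```

```text
time_s: 23.8
tool_pos: [482.0, 2.3, 38.8]
eef_rot: [-180.0, 0.0, -0.4]
ft_force: [0.4, 0.4, -2.1]
finger_gap: 23.0
```

```bash
python3 -m handwheel '[[[0,0,-0.06,0,0,0,0],[0,0,-0.04,0,0,0,0],[0,0.08,0,0,0,0,0],[0,0.08,0,0,0,0,0],[0,0.08,0,0,0,0,0],[0,0.08,0,0,0,0,0],[0,0,0,0,0,0,0],[0,0,0,0,0,0,0]]]'
```

```text
time_s: 24.6
tool_pos: [490.0, -0.1, 38.8]
eef_rot: [-180.0, -0.0, -0.4]
ft_force: [0.3, 1.0, -2.5]
finger_gap: 22.8
```

```bash
python3 -m handwheel '[[[0,0.06,-0.03,0,0,0,0],[0,0.06,0,0,0,0,0],[0,0.06,0,0,0,0,0],[0,0.06,0,0,0,0,0],[0,0.06,0,0,0,0,0],[0,0,0,0,0,0,0],[0,0,0,0,0,0,0],[0,0,0,0,0,0,0]]]'
```

```text
time_s: 25.4
tool_pos: [497.6, -0.7, 38.9]
eef_rot: [-180.0, -0.0, -0.4]
ft_force: [-0.0, 3.3, -2.6]
finger_gap: 22.9
```

```bash
python3 -m handwheel '[[[0,0.04,0.01,-0.01,0,0,0],[0,0.04,0,0,0,0,0],[0,0.04,0,0,0,0,0],[0,0.04,0,0,0,0,0],[0,0.04,0,0,0,0,0],[0,0,0,0,0,0,0],[0,0,0,0,0,0,0],[0,0,0,0,0,0,0]]]'
```

```text
time_s: 26.2
tool_pos: [502.6, -0.7, 38.6]
eef_rot: [-180.0, -0.0, -0.4]
ft_force: [0.4, 2.1, -2.4]
finger_gap: 23.0
```

```bash
python3 -m handwheel '[[[0,0,0,-0.02,0,0,0],[0.4,0,0,0,0,0,0],[0.8,0,0,0,0,0,0],[0.8,0,0,0,0,0,0],[0.8,0,0,0.6,0,0,0],[0.8,0,0,0.8,0,0,0],[0.6,-0.6,0,0.2,0,0,0],[0.2,-0.8,0,0,0,0,0]]]'
python3 -m handwheel '[[[0,-0.6,0,0,0,0,0],[0,-0.4,0,0,0,0,0],[0,0,0,-0.4,0,0,0],[0,0,0,-0.6,0,0,0],[0,0,0,-0.6,0,0,0],[0,0,0,0,0,0,0],[0,0,0,0,0,0,0],[0,0,0,0,0,0,0]]]'
python3 - <<'E'
from fit import *
o=[]
for n in P:
    im=bot.capture(n);u,v=np.round(proj(n,[555,0,20])[0]).astype(int)
    o.append(cv2.resize(im[v-45:v+45,u-45:u+45],(400,400),interpolation=cv2.INTER_CUBIC))
d=bot.cut_out("side","wedge")[0];r=fit({"side":d["mask"].astype(np.float32)},"wedge",[550,-1,-.4],12);print(np.round(r.x,1),round(r.fun,2),d["conf"],bot.sense()["ft_force"])
cv2.imwrite("pics/crop7.png",np.hstack(o))
E
```

```text
time_s: 27.0
tool_pos: [468.7, -0.5, 80.2]
eef_rot: [-180.0, -0.2, -0.4]
ft_force: [-1.4, -0.5, -0.3]
finger_gap: 40.0
time_s: 27.8
tool_pos: [443.2, -0.5, 38.6]
eef_rot: [-180.0, -0.0, -0.4]
ft_force: [-0.2, 0.3, 0.4]
finger_gap: -0.1
[ 5.523e+02  0.000e+00 -2.000e-01] 0.34 0.95 [-0.66005015  0.45038557 -0.64801924]
```

View pics/crop7.png

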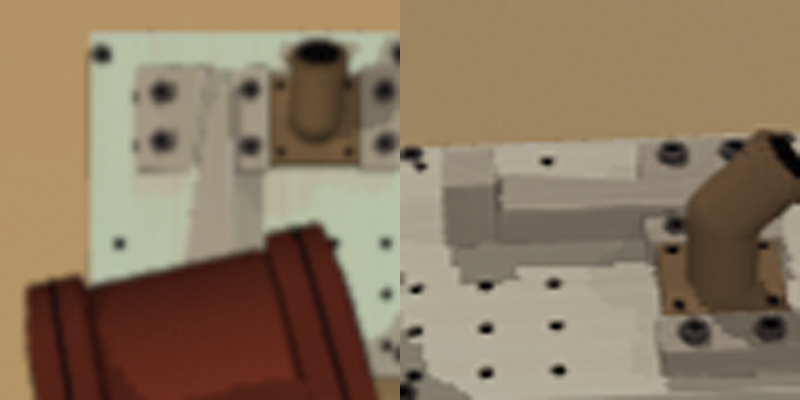

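```bash
python3 -m handwheel '[[[0,0.5,0,0,0,0,0],[0,0.5,0,0,0,0,0],[0,0.3,0,0,0,0,0],[0,0.2,0,0,0,0,0],[0,0.08,0,0,0,0,0],[0,0.04,0,0,0,0,0],[0,0,0,0,0,0,0],[0,0,0,0,0,0,0]]]'; python3 -m handwheel '[[[0,0.04,0,0,0,0,0],[0,0.04,0,0,0,0,0],[0,0.04,0,0,0,0,0],[0,0.04,0,0,0,0,0],[0,0,0,0,0,0,0],[0,0,0,0,0,0,0],[0,0,0,0,0,0,0],[0,0,0,0,0,0,0]]]'
```

```text
time_s: 28.75
tool_pos: [482.7, -0.6, 38.0]
eef_rot: [180.0, 0.0, -0.4]
ft_force: [0.2, -0.1, -0.1]
finger_gap: 0.2
time_s: 29.55
tool_pos: [487.0, -0.6, 38.1]
eef_rot: [-180.0, -0.0, -0.4]
ft_force: [-0.6, 0.2, 0.3]
finger_gap: -0.2
```

```bash
python3 -m handwheel '[[[0,0.04,0,0,0,0,0],[0,0.04,0,0,0,0,0],[0,0.04,0,0,0,0,0],[0,0,0,0,0,0,0],[0,0,0,0,0,0,0],[0,0,0,0,0,0,0],[0,0,0,0,0,0,0],[0,0,0,0,0,0,0]]]'
```

```text
time_s: 30.35
tool_pos: [490.0, -0.6, 38.1]
eef_rot: [-180.0, -0.0, -0.4]
ft_force: [0.0, -0.2, -1.3]
finger_gap: 0.1
```

```bash
python3 -m handwheel '[[[0,0.04,0,0,0,0,0],[0,0.04,0,0,0,0,0],[0,0,0,0,0,0,0],[0,0,0,0,0,0,0],[0,0,0,0,0,0,0],[0,0,0,0,0,0,0],[0,0,0,0,0,0,0],[0,0,0,0,0,0,0]]]'
```

```text
time_s: 31.15
tool_pos: [492.0, -0.6, 38.1]
eef_rot: [-180.0, -0.0, -0.4]
ft_force: [-0.4, -0.0, -1.1]
finger_gap: 0.2
```

```bash
python3 -m handwheel '[[[0,0.04,0,0,0,0,0],[0,0.04,0,0,0,0,0],[0,0,0,0,0,0,0],[0,0,0,0,0,0,0],[0,0,0,0,0,0,0],[0,0,0,0,0,0,0],[0,0,0,0,0,0,0],[0,0,0,0,0,0,0]]]'
```

```text
time_s: 31.95
tool_pos: [494.0, -0.6, 38.1]
eef_rot: [-180.0, -0.0, -0.4]
ft_force: [0.3, 0.2, 0.3]
finger_gap: -0.2
```

```bash
python3 -m handwheel '[[[0,0.04,0,0,0,0,0],[0,0.04,0,0,0,0,0],[0,0,0,0,0,0,0],[0,0,0,0,0,0,0],[0,0,0,0,0,0,0],[0,0,0,0,0,0,0],[0,0,0,0,0,0,0],[0,0,0,0,0,0,0]]]'
```

```text
time_s: 32.75
tool_pos: [496.0, -0.6, 38.1]
eef_rot: [-180.0, -0.0, -0.4]
ft_force: [0.6, -0.1, 0.5]
finger_gap: -0.2
```

```bash
cat > e.py <<'E'
from fit import *
bot.capture("side");ds=[d for d in bot.cut_out("side","wedge") if d["conf"]>.4]
for d in ds[:2]:
    r=fit({"side":d["mask"].astype(np.float32)},"wedge",[550,-1,-.4],12);print(np.round(r.x,1),round(r.fun,2),np.round(d["box"],1),round(d["conf"],2),proj("side",[r.x[0]-57.5,r.x[1],26]).round(1))
print(proj("side",[bot.sense()["tool_pos"][0]+11,-13,26]).round(1))
E
python3 e.py
```

```text
[ 5.624e+02  5.000e-01 -1.100e+00] 0.45 [326.9 256.9  45.5  21.5] 0.6 [[300.9 257.7]]
[[302.2 262.3]]
```

```bash
python3 -m handwheel '[[[0,0.04,0,0,0,0,0],[0,0.04,0,0,0,0,0],[0,0,0,0,0,0,0],[0,0,0,0,0,0,0],[0,0,0,0,0,0,0],[0,0,0,0,0,0,0],[0,0,0,0,0,0,0],[0,0,0,0,0,0,0]]]'
```

```text
time_s: 33.65
tool_pos: [498.0, -0.6, 38.1]
eef_rot: [-180.0, -0.0, -0.4]
ft_force: [-0.5, -0.2, -0.3]
finger_gap: -0.1
```

```bash
python3 -m handwheel '[[[0,0.04,0,0,0,0,0],[0,0.04,0,0,0,0,0],[0,0,0,0,0,0,0],[0,0,0,0,0,0,0],[0,0,0,0,0,0,0],[0,0,0,0,0,0,0],[0,0,0,0,0,0,0],[0,0,0,0,0,0,0]]]'
```

```text
time_s: 34.45
tool_pos: [500.0, -0.6, 38.1]
eef_rot: [-180.0, -0.0, -0.4]
ft_force: [0.1, -0.1, -0.2]
finger_gap: -0.2
```

```bash
python3 -m handwheel '[[[0,0.04,0,0,0,0,0],[0,0.04,0,0,0,0,0],[0,0,0,0,0,0,0],[0,0,0,0,0,0,0],[0,0,0,0,0,0,0],[0,0,0,0,0,0,0],[0,0,0,0,0,0,0],[0,0,0,0,0,0,0]]]'
```

```text
time_s: 35.25
tool_pos: [502.0, -0.6, 38.1]
eef_rot: [-180.0, -0.0, -0.4]
ft_force: [-0.3, -0.6, -0.0]
finger_gap: -0.3
```

```bash
python3 -m handwheel '[[[0,0.04,0,0,0,0,0],[0,0.04,0,0,0,0,0],[0,0,0,0,0,0,0],[0,0,0,0,0,0,0],[0,0,0,0,0,0,0],[0,0,0,0,0,0,0],[0,0,0,0,0,0,0],[0,0,0,0,0,0,0]]]'
```

```text
time_s: 36.05
tool_pos: [504.0, -0.6, 38.1]
eef_rot: [-180.0, -0.0, -0.4]
ft_force: [-0.7, 0.7, 0.9]
finger_gap: 0.1
```

```bash
python3 -m handwheel '[[[0,0.04,0,0,0,0,0],[0,0.04,0,0,0,0,0],[0,0,0,0,0,0,0],[0,0,0,0,0,0,0],[0,0,0,0,0,0,0],[0,0,0,0,0,0,0],[0,0,0,0,0,0,0],[0,0,0,0,0,0,0]]]'
```

```text
time_s: 36.85
tool_pos: [505.9, -0.6, 38.1]
eef_rot: [-180.0, -0.0, -0.4]
ft_force: [0.0, -0.5, 0.1]
finger_gap: -0.1
```

```bash
python3 -m handwheel '[[[0,0.04,0,0,0,0,0],[0,0.04,0,0,0,0,0],[0,0,0,0,0,0,0],[0,0,0,0,0,0,0],[0,0,0,0,0,0,0],[0,0,0,0,0,0,0],[0,0,0,0,0,0,0],[0,0,0,0,0,0,0]]]'; python3 e.py
```

```text
time_s: 37.65
tool_pos: [508.0, -0.6, 38.1]
eef_rot: [-180.0, -0.0, -0.4]
ft_force: [-0.5, -0.7, -0.3]
finger_gap: -0.3
[575.6  -0.6  -3.7] 0.57 [344.8 257.4  68.5  21.4] 0.56 [[308.8 257.7]]
[[309.4 262. ]]
```

```bash
python3 -m handwheel '[[[0,0.04,0,0,0,0,0],[0,0.04,0,0,0,0,0],[0,0,0,0,0,0,0],[0,0,0,0,0,0,0],[0,0,0,0,0,0,0],[0,0,0,0,0,0,0],[0,0,0,0,0,0,0],[0,0,0,0,0,0,0]]]'
```

```text
time_s: 38.55
tool_pos: [510.0, -0.6, 38.1]
eef_rot: [-180.0, -0.0, -0.4]
ft_force: [0.4, -0.4, -0.3]
finger_gap: 0.3
```

```bash
python3 -m handwheel '[[[0,0.04,0,0,0,0,0],[0,0.04,0,0,0,0,0],[0,0,0,0,0,0,0],[0,0,0,0,0,0,0],[0,0,0,0,0,0,0],[0,0,0,0,0,0,0],[0,0,0,0,0,0,0],[0,0,0,0,0,0,0]]]'
```

```text
time_s: 39.35
tool_pos: [511.6, -0.6, 37.9]
eef_rot: [180.0, 0.0, -0.4]
ft_force: [-4.4, 0.3, 0.4]
finger_gap: -0.0
```

```bash
python3 -m handwheel '[[[0,0.04,0,0,0,0,0],[0,0.04,0,0,0,0,0],[0,0,0,0,0,0,0],[0,0,0,0,0,0,0],[0,0,0,0,0,0,0],[0,0,0,0,0,0,0],[0,0,0,0,0,0,0],[0,0,0,0,0,0,0]]]'
```

```text
time_s: 40.15
tool_pos: [512.0, -0.7, 37.5]
eef_rot: [180.0, 0.2, -0.4]
ft_force: [-10.0, -1.3, 2.6]
finger_gap: -0.2
```

```bash
python3 -m handwheel '[[[0,0.04,0,0,0,0,0],[0,0.02,0,0,0,0,0],[0,0,0,0,0,0,0],[0,0,0,0,0,0,0],[0,0,0,0,0,0,0],[0,0,0,0,0,0,0],[0,0,0,0,0,0,0],[0,0,0,0,0,0,0]]]'
```

```text
time_s: 40.95
tool_pos: [512.2, -0.7, 37.0]
eef_rot: [180.0, 0.4, -0.4]
ft_force: [-14.6, -0.9, 5.8]
finger_gap: 0.0
```

```bash
python3 -m handwheel '[[[0,0.02,0,0.01,0,0,0],[0,0,0,0,0,0,0],[0,0,0,0,0,0,0],[0,0,0,0,0,0,0],[0,0,0,0,0,0,0],[0,0,0,0,0,0,0],[0,0,0,0,0,0,0],[0,0,0,0,0,0,0]]]'
```

```text
time_s: 41.75
tool_pos: [512.3, -0.7, 37.0]
eef_rot: [180.0, 0.4, -0.4]
ft_force: [-15.8, -0.6, 3.5]
finger_gap: -0.3
```

Tight at about 16 N. Back straight off, rise and look.

```bash
python3 -m handwheel '[[[0,-0.2,0,0,0,0,0],[0,-0.6,0,0,0,0,0],[0,-0.8,0,0,0,0,0],[0,-0.4,0,0.4,0,0,0],[0,0,0,1,0,0,0],[0,0,0,1,0,0,0],[0,0,-1,1,0,0,0],[0,0,-1,0.5,0,0,0]]]'
python3 -m handwheel '[[[0,0,-1,0,0,0,0],[0,0,-1,0,0,0,0],[0,0,-1,0,0,0,0],[0,0,-1,0,0,0,0],[0,0,-1,0,0,0,0],[0,0,-1,0,0,0,0],[0,0,-0.5,0,0,0,0],[0,0,0,0,0,0,0]]]'
python3 - <<'E'
from fit import *
o=[]
for n in P:
    im=bot.capture(n);u,v=np.round(proj(n,[565,-20,20])[0]).astype(int)
    o.append(cv2.resize(im[v-45:v+45,u-45:u+45],(400,400),interpolation=cv2.INTER_CUBIC))
cv2.imwrite("pics/crop8.png",np.hstack(o))
for n in P:
  for t in("wedge_head","elbow_neck"):
    for d in bot.pinpoint(n,t)[:3]: print(n,t,np.round(ray(n,d["at"],26 if t=="wedge_head" else 46),1),round(d["conf"],2))
E
python3 e.py
```

```text
time_s: 42.55
tool_pos: [468.0, -50.7, 138.7]
eef_rot: [180.0, -0.3, -0.3]
ft_force: [1.3, -0.3, 0.0]
finger_gap: 0.1
time_s: 43.35
tool_pos: [466.3, -214.7, 136.1]
eef_rot: [180.0, -0.1, -0.5]
ft_force: [-0.5, 0.8, 0.2]
finger_gap: 0.0
top wedge_head [537.    0.8  26. ] 0.63
top elbow_neck [592.2 -45.3  46. ] 0.89
top elbow_neck [414.4 266.   46. ] 0.73
top elbow_neck [653.2 282.2  46. ] 0.36
side wedge_head [527.3  -6.9  26. ] 0.98
side wedge_head [571.2 -17.2  26. ] 0.34
side elbow_neck [592.7 -46.6  46. ] 0.94
[5.787e+02 9.000e-01 1.000e-01] 0.75 [346.6 258.9  65.8  21.5] 0.77 [[310.6 257.1]]
[[284.  263.1]]
```

View pics/crop8.png

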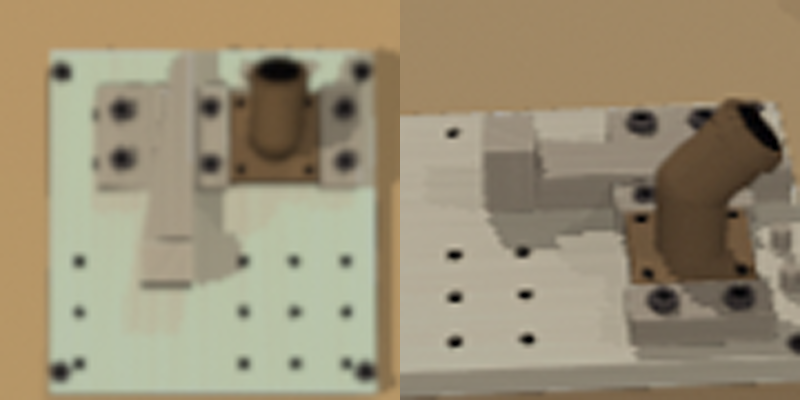

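```bash
python3 -c "
from rig import bot;print(bot.close_job())"
```

```text
the job is handed in; nothing more can be done
None
```

The job is handed in: the elbow is clamped in the nest and the wedge is tight in the gap. It took about 44 s of the 70 s allowed.

- **Elbow:** I picked the bronze one at top-view pixel (199, 252) and left the blue look-alike alone. It went into the nest upright, released at about 6 N of contact with the plate.
- **Wedge:** I entered it thin end first with the straight side to the sliding jaw. I then let go and pushed it with shut fingers on the rear face. Pushing was free (under 1 N) until about x 511, then the force rose from 4.4 to 10, 14.6 and 15.8 N while the wedge moved less than 1 mm. I stopped there.

**Last checks:** The final pictures show the flange flush between both jaws, and the wedge flat and straight with its head about 30 mm short of the mouth. The arm was about 215 mm away and reading no force. I moved nothing near the other objects, but I did not re-measure their positions.

**What disagreed:**
- The networks' pinpoints scatter. The wedge head came out at y +0.8 (top) and −6.9 (side), where the robot's own position gives about −0.7. The elbow neck came out at y −45 to −47, where the robot's position and flange edges give about −53. I relied on the robot's position and the picture edges.
- The final mask fit of the wedge was poor because the jaw and elbow hide part of it.
- The remaining force of the jaw on the elbow can't be measured directly. From the 16 N push I infer roughly 19 to 35 N under the push, and a self-locking wedge should hold most of it.

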